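# Cam-clamp a glued rosette blank

## Robot

A 6-joint arm with a two-finger parallel gripper is mounted at the origin on the work surface. World frame = base frame: x ahead of the robot, y to its left, z up, the work surface at z = 0. Lengths are in m, angles in rad, forces in N, time in s.
With the tool pointing down it reaches from about 0.25 to 0.775 m from the base axis. Payload 8.9 kg.
Tool frame: the origin (TCP) lies at the very end of the fingers, on their centre line; the grasp point (between the pads) lies 19 mm behind it; z points along the fingers, y is the line along which they close (so a half turn about z gives the same grasp; the last joint's range is limited). The gripper opens to 85 mm and grips with 20 to 120 N. Pads are 22 mm wide; open, the fingers measure 114 mm over their backs; the gripper's body (76 mm by 85 mm) begins 54 mm behind the grasp point. The pads swing forward as they close: fully open they stand 13 mm farther back than shut.
Start: joints at [-0.139, 0.291, -0.153, 1.127, 0, 1.431], TCP at [0.525, 0, 0.231] pointing down, gripper open.
Joint ranges: [-2.52, 2.52], [-0.91, 1.74], [-1.3, 1.37], [-1.96, 2.02], [-1.52, 1.47], [-3.14, 3.14]. Speed limits (rad/s): [2.22, 2.22, 2.79, 3.14, 3.14, 3.14].

## Interface

Orientations are given as a unit quaternion [w, x, y, z].
In Python, from rig import arm, optics gives the robot as it stands.
- The arm moves only by the tool play_rows, never from a script. Its argument "targets" is a list of rows, each a list of 3 entries, a list of its own where there are three numbers: the shift along the tool's x, y, z normalised to -1 to 1, where 1 is 0.5 m, then the turn, a rotation vector about the tool's x, y, z normalised to -1 to 1, where 1 is pi rad, then the closure in counts, from 0 (fully open) to 255 (shut). In form: [[[tx, ty, tz], [ax, ay, az], jaw], ...]. A call has 1 to 20 rows; each row is the pose to reach, as a shift and turn from the pose commanded when the call began, along the tool's axes at that moment, turning the shorter way round; what a row does not reach only later rows make up. A row lasts 1/8 s, in which the tool goes at most 62.5 mm and 10.7 degrees, less where a joint would pass 70% of its speed; a pose out of reach is approached as far as the arm can. A call with a number of a shift or a turn outside -1 to 1 is refused whole. A call with a gripper value outside its range is refused whole. The fingers move at their own pace and stop on an object; "force" is the grip in N (left out, the last holds). Time passes only in rows, so rows that repeat a pose let the fingers close. It gives the time, the measured TCP pose, the force, the opening and the grip force at its end, in the units of the state.
- arm.read_state(): the state, without advancing time (a new reading comes with each control period).
- optics.grab_frame(name): name is "scene" or "side" or "wrist"; returns a dict with "image" (420x560x3 uint8, blue, green, red), "depth" (420x560 float32, m along the optical axis (not along the pixel's ray), 0 where there is no reading), "camera_matrix" (3x3 intrinsics, pixels), "distortion" ([k1, k2, p1, p2, k3] as OpenCV has them; the pictures are not rectified), "extrinsics" (4x4, takes a point from camera to world coordinates); the wrist camera has in their place "tool_from_camera" (4x4, takes a point from camera to tool coordinates, whose origin is the TCP and whose axes are the flange's). Camera axes: x right, y up, looking along -z (the intrinsics and any distortion apply to the point x, -y, -z); pixel columns grow to the right and rows downward; lengths in m; the calibration is good to about 2 mm. A picture is of the moment at which its call begins: read the wrist's pose just before it.
- arm.sign_off(): hands the job in; it is judged then, once.
The state is a dict: "time_s": time; "joint_positions": joint angles; "joint_velocities": joint speeds; "effort": joint torques, N m; "position": TCP position; "eef_rot": TCP orientation; "wrist_force": force on the tool from outside, world axes, zero at the start; "torque": the same for the moment, N m; "width": finger opening in m; "gripper_force": force on a finger pad.
Only numpy, scipy, OpenCV 4.12 (cv2) and the standard library are available. Lean on these libraries where they do the work, as an engineer would, in place of code of your own. Each camera call takes 0.05 s, during which the arm holds its last target. There are 200 camera calls.

## Task

One of the two bench cam clamps has a freshly glued round wooden blank under its pad. With that clamp's lever still up, screw its nut whichever way brings the pad down (the thread may be left- or right-handed) until the pad just meets the top of the blank, then flip the lever all the way over to lock it. Leave the blank where it lies, the other clamp as it is and the things around undisturbed.

Things in the scene. Friction and masses are not known exactly. Their poses are not given: they have to be found in the camera images.
- blank_top (a point): centre of the upper face of the glued blank: two stacked wooden discs (dark below, lighter above) 76 mm across and 30 mm tall together, lying loose on the bed of one of the two clamps under its pad; the face is level, 50 mm above the table; z is up
- clamp_a: bench cam clamp fixed to the table: grey base 150 x 130 x 20 mm (its top is the bed), steel column 155 mm tall at x = 45 mm, grey arm from it to -x over the bed, arm top 112 mm above the table. Origin: centre of the underside; x from pad to column and lever, y left, z up. The vertical spindle is at x = -30 mm, y = 0. Both clamps look alike
- clamp_a_pad: round rubber pressure pad, 36 mm across, on the spindle; origin: centre of its underside. Starts 8 to 13 mm above where a blank's top is. Sprung, 2 N per mm pushed in; the lever lowers arm, nut and pad by 8 mm in all (evenly as it swings), so a pad that just meets the blank with the lever up locks at about 15 N, the right force
- clamp_a_nut_grip (a point): centre of the nut's grip: fluted dark steel knob, 37 mm across, 28 mm tall, vertical axis; top 10 mm above this point, foot 18 mm below and 10 mm clear of the arm; up to 22 mm of spindle (12 mm thick) sticks out on top. It turns at constant height with about 0.15 N m and stays where it is left
- clamp_a_nut (a joint): turn of the nut, rad, growing anticlockwise seen from above. One way lowers the pad 3.2 mm per rad (20 mm a turn), the other raises it and meets a stop 0.2 to 1.2 rad from the start. Which way is not marked and the two clamps need not be alike: find it by trying
- clamp_a_lever_grip (a point): centre of the wooden barrel at the end of this clamp's cam lever: 22 mm across, 26 mm long along the clamp's x, flat ends, on a steel bar 10 x 12 mm, 95 mm from the pivot. Starts pointing up, leaning up to 25 degrees to the clamp's +y
- clamp_a_pivot (a point): pivot of this clamp's lever, 140 mm above the table; its axis is the clamp's x axis
- clamp_a_lever (a joint): angle of this clamp's cam lever, rad: 0 to 0.25 at the start (up, open), growing as it swings over the top towards the clamp's -y; 1.9 is its stop (locked, lying nearly level to -y). It stays where it is left; some 2 to 5 N at the barrel moves it
- clamp_b: bench cam clamp fixed to the table: grey base 150 x 130 x 20 mm (its top is the bed), steel column 155 mm tall at x = 45 mm, grey arm from it to -x over the bed, arm top 112 mm above the table. Origin: centre of the underside; x from pad to column and lever, y left, z up. The vertical spindle is at x = -30 mm, y = 0. Both clamps look alike
- clamp_b_pad: round rubber pressure pad, 36 mm across, on the spindle; origin: centre of its underside. Starts 8 to 13 mm above where a blank's top is. Sprung, 2 N per mm pushed in; the lever lowers arm, nut and pad by 8 mm in all (evenly as it swings), so a pad that just meets the blank with the lever up locks at about 15 N, the right force
- clamp_b_nut_grip (a point): centre of the nut's grip: fluted dark steel knob, 37 mm across, 28 mm tall, vertical axis; top 10 mm above this point, foot 18 mm below and 10 mm clear of the arm; up to 22 mm of spindle (12 mm thick) sticks out on top. It turns at constant height with about 0.15 N m and stays where it is left
- clamp_b_nut (a joint): turn of the nut, rad, growing anticlockwise seen from above. One way lowers the pad 3.2 mm per rad (20 mm a turn), the other raises it and meets a stop 0.2 to 1.2 rad from the start. Which way is not marked and the two clamps need not be alike: find it by trying
- clamp_b_lever_grip (a point): centre of the wooden barrel at the end of this clamp's cam lever: 22 mm across, 26 mm long along the clamp's x, flat ends, on a steel bar 10 x 12 mm, 95 mm from the pivot. Starts pointing up, leaning up to 25 degrees to the clamp's +y
- clamp_b_pivot (a point): pivot of this clamp's lever, 140 mm above the table; its axis is the clamp's x axis
- clamp_b_lever (a joint): angle of this clamp's cam lever, rad: 0 to 0.25 at the start (up, open), growing as it swings over the top towards the clamp's -y; 1.9 is its stop (locked, lying nearly level to -y). It stays where it is left; some 2 to 5 N at the barrel moves it
- caul: thin plywood disc, 76 mm across, 10 mm thick, on the bed of the clamp that has no blank; origin under its centre; a bystander
- pin1: wooden clothes pin lying on its side, 78 x 10 x 13 mm, origin under its centre; a bystander
- pin2: like pin1; a bystander
- pin3: like pin1; a bystander
- glue: white glue bottle, 60 mm across, 160 mm tall, origin under its centre; a bystander
- scraper: steel card scraper 120 x 60 x 5 mm, origin under its centre; a bystander
- block_plane: small hand plane 150 x 45 x 55 mm, origin under its centre; a bystander
- pot: white ceramic pot 76 mm across, 100 mm tall, origin under its centre; a bystander
Things that resemble listed ones, but are neither listed nor needed, are in the scene too. Leave any orange look-alike of the part that bears blank_top alone.

How it is judged:
By the outcome, as a careful person would: the job done as asked, in the order asked, and still so for the second after the job is handed in, with the robot touching nothing.
It also fails if it takes over 67 s, if anything falls off the work surface, if the arm or the gripper's body presses on something with over 40 N, if the wrist force passes 120 N, or if a joint passes its speed limit or range.

## Working session

There is one attempt and no reset: what is moved stays moved. The work goes in short steps, Python scripts to look and compute and a tool call to move; the robot and the scene stay as the last step left them, time stands still between calls to the robot, and variables do not carry over. Pictures are saved under pics/ and viewed, at most 10 in all, crops included, and the job is handed in when it is done.

Besides the shell and the picture viewer there is one more tool, called after "Emit:" in YAML: its name, and indented under it one key for each argument. play_rows: Moves the arm, as the interface text tells. Scaled input: -1 to 1 covers 0.5 m each way for a shift and pi rad each way for a turn. Its arguments: {"type":"object","properties":{"targets":{"type":"array"},"force":{"type":"number"}},"required":["targets"]}

```bash
ls; mkdir -p pics; cat > h.py <<'E'
import numpy as np, cv2
from rig import arm, optics
from scipy.spatial.transform import Rotation as R
def q2R(q): return R.from_quat([q[1],q[2],q[3],q[0]])
def grab(n):
    s=arm.read_state(); f=optics.grab_frame(n)
    if 'extrinsics' not in f or n=='wrist':
        T=np.eye(4);T[:3,:3]=q2R(s['eef_rot']).as_matrix();T[:3,3]=s['position']
        f['extrinsics']=T@np.array(f['tool_from_camera'])
    np.savez(f'{n}.npz',**{k:np.array(v) for k,v in f.items()})
    return f
def ray(f,u,v):
    p=cv2.undistortPoints(np.array([[[u,v]]],float),np.array(f['camera_matrix']),np.array(f['distortion']))[0,0]
    T=np.array(f['extrinsics']); d=T[:3,:3]@np.array([p[0],-p[1],-1.]); return T[:3,3],d
def atz(f,u,v,z):
    o,d=ray(f,u,v); return o+d*(z-o[2])/d[2]
def dep(f,u,v):
    o,d=ray(f,u,v); return o+d*float(np.array(f['depth'])[int(v),int(u)])
def tri(f1,p1,f2,p2):
    o1,d1=ray(f1,*p1);o2,d2=ray(f2,*p2)
    A=np.stack([d1,-d2],1);t=np.linalg.lstsq(A,o2-o1,rcond=None)[0]
    a=o1+d1*t[0];b=o2+d2*t[1];return (a+b)/2,np.linalg.norm(a-b)
def proj(f,P):
    T=np.linalg.inv(np.array(f['extrinsics']));c=(T[:3,:3]@np.asarray(P,float).T).T+T[:3,3]
    c=c*[1,-1,-1]
    return cv2.projectPoints(c.reshape(-1,1,3),np.zeros(3),np.zeros(3),np.array(f['camera_matrix']),np.array(f['distortion']))[0][:,0]
def load(n): return dict(np.load(f'{n}.npz'))
E
python3 - <<'E'
from h import *
print(arm.read_state())
for n in ['scene','side']:
    f=grab(n); cv2.imwrite(f'pics/{n}0.png',cv2.resize(f['image'],(800,600)))
    print(n,np.array(f['extrinsics']).round(3).tolist(),np.array(f['camera_matrix'])[0,0])
E
```

```text
pics
{'time_s': 0.0, 'joint_positions': array([-1.39301899e-01,  2.91278018e-01, -1.54138391e-01,  1.12669219e+00,
        2.22573655e-05,  1.43148054e+00]), 'joint_velocities': array([-0.00196675, -0.00093229,  0.00043061, -0.00108628, -0.0008279 ,
        0.00048452]), 'effort': array([-3.46096487e-03, -5.37150800e+01,  3.31364536e+01,  1.60375424e-02,
       -3.39078597e-04,  1.08972756e-05]), 'position': array([5.24558892e-01, 7.19569648e-05, 2.30728977e-01]), 'eef_rot': array([-5.30590292e-04,  7.07101725e-01,  7.07111533e-01, -3.86154695e-04]), 'wrist_force': array([ 0.68284707,  1.05416818, -0.45766046]), 'torque': array([-0.00305151,  0.01503194, -0.06825388]), 'gripper_force': 0.0, 'width': 0.08541698613522335}
scene [[0.375, -0.529, 0.762, 1.577], [0.927, 0.192, -0.323, -0.439], [0.025, 0.827, 0.562, 0.89], [0.0, 0.0, 0.0, 1.0]] 507.8864728208102
side [[0.98, 0.13, -0.149, 0.317], [-0.197, 0.589, -0.783, -1.237], [-0.014, 0.797, 0.603, 1.122], [0.0, 0.0, 0.0, 1.0]] 466.92443541070645
```

View pics/scene0.png

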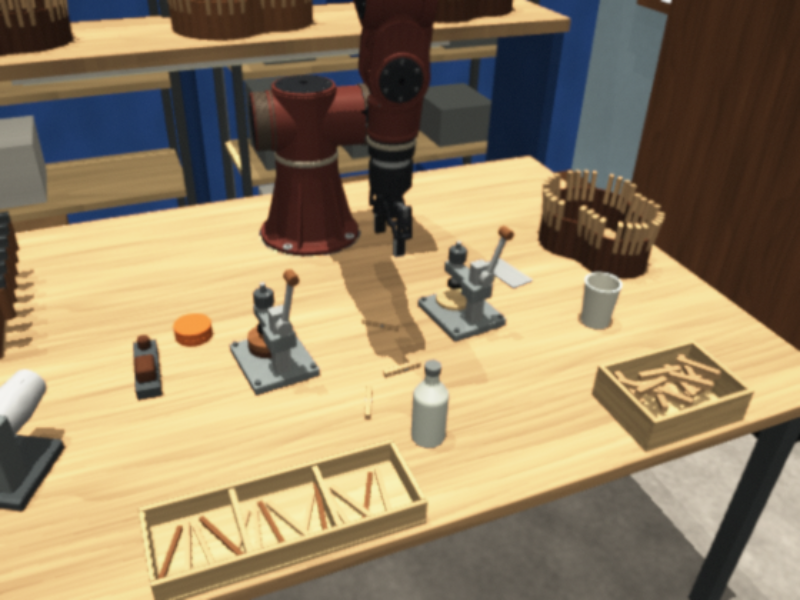

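View pics/side0.png

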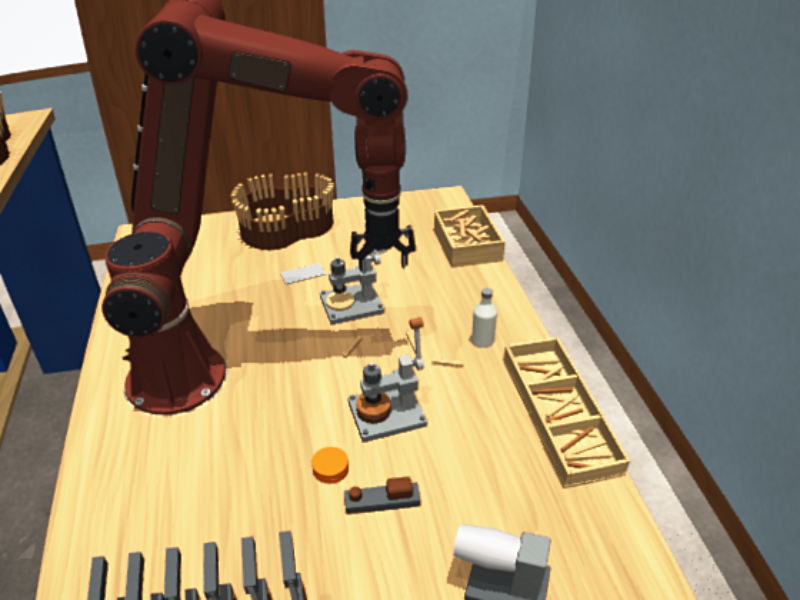

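The candidates, in the 800x600 scene view, are:
- The clamp at (270,335), with a thick brown disc pair under its pad.
- The clamp at (462,295), with a thin pale plywood disc, so that is the caul.
- The loose orange disc at (193,328), which is a look-alike to leave alone.

I choose the brown one at (270,335), which is (385,400) in the side view. Close crops come next to check it.

```bash
python3 - <<'E'
from h import *
a=load('scene')['image'][180:280,145:235]; b=load('side')['image'][210:310,235:310]
A=cv2.resize(a,None,fx=4.4,fy=5.5,interpolation=cv2.INTER_CUBIC); B=cv2.resize(b,None,fx=5.2,fy=5.5,interpolation=cv2.INTER_CUBIC)
A=cv2.resize(a,(450,500),interpolation=3);B=cv2.resize(b,(345,460),interpolation=3)
A=cv2.resize(a,None,fx=4.5,fy=4.5,interpolation=2);B=cv2.resize(b,None,fx=4.5,fy=4.5,interpolation=2)
cv2.imwrite('pics/crop1.png',np.hstack([A,B])); print(A.shape,B.shape)
E
```

```text
(450, 405, 3) (450, 338, 3)
```

View pics/crop1.png

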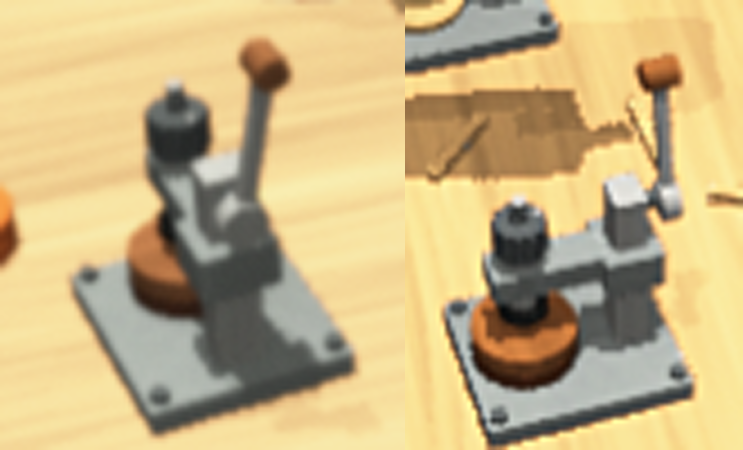

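The crop shows a two-tone blank, dark below and lighter above, under this clamp's pad, which confirms the choice. In crop pixels (scene, then side), the knob is at (178,130) and (113,233), the barrel at (265,65) and (255,72), and the spindle tip at (175,85) and (112,203).

```bash
python3 - <<'E'
from h import *
s,d=load('scene'),load('side')
S=lambda x,y:(145+x/4.5,180+y/4.5)
D=lambda x,y:(235+x/4.5,210+y/4.5)
for n,a,b in [('knobc',(178,130),(113,233)),('tip',(175,85),(112,203)),('barrel',(265,65),(255,72)),('pivot',(238,215),(262,200))]:
    print(n,*tri(s,S(*a),d,D(*b)))
# bases corners: side: left-back(447,305),front(495,440)?,right(690,393); scene: left(75,280), front(155,428), right(352,362)
for n,p in [('L',(75,280)),('F',(155,418)),('R',(352,350))]: print('scene',n,atz(s,*S(*p),.02))
for n,p in [('L',(42,305)),('F',(88,432)),('R',(285,385))]: print('side',n,atz(d,*D(*p),.02))
E
```

```text
knobc [ 0.45700353 -0.22037259  0.13230209] 0.0005795164980520947
tip [ 0.45668857 -0.22069175  0.16228357] 0.002467583334897253
barrel [ 0.56091073 -0.19133794  0.23244966] 0.0009128875920835257
pivot [ 0.56101086 -0.21263468  0.13733333] 0.003224780456041464
scene L [ 0.43207526 -0.28780892  0.02      ]
scene F [ 0.57556606 -0.2716753   0.02      ]
scene R [ 0.556003   -0.14770099  0.02      ]
side L [ 0.40957992 -0.1677899   0.02      ]
side F [ 0.42273311 -0.29325479  0.02      ]
side R [ 0.56381543 -0.27978312  0.02      ]
```

```bash
python3 - <<'E'
from h import *
f=grab('wrist'); print(np.array(f['tool_from_camera']).round(3).tolist(),np.array(f['camera_matrix']).round(1).tolist(),np.array(f['distortion']))
s,d=load('scene'),load('side')
# depth checks near knob / barrel
S=lambda x,y:(145+x/4.5,180+y/4.5)
D=lambda x,y:(235+x/4.5,210+y/4.5)
print(dep(s,*S(178,130)),dep(d,*D(113,233)),dep(s,*S(265,65)),dep(d,*D(255,72)))
# column top from side / blank top depth, bed depth
print(dep(d,*D(90,325)),dep(d,*D(60,400)),dep(d,*D(220,185)))
# neighbours: orange disc, plane, glue
for p in [(193,328),(147,365),(430,410),(368,402)]: print(p,dep(s,p[0]*.7,p[1]*.7))
E
```

```text
[[0.001, 0.945, 0.326, 0.083], [1.0, -0.001, 0.0, -0.001], [0.001, 0.326, -0.945, -0.144], [0.0, 0.0, 0.0, 1.0]] [[304.3, 0.0, 277.0], [0.0, 304.3, 211.1], [0.0, 0.0, 1.0]] [-0.05024471  0.          0.          0.          0.        ]
[ 0.4726112  -0.22360352  0.14260285] [ 0.45517489 -0.23277935  0.14476576] [ 0.57765818 -0.19516259  0.24367174] [ 0.55818843 -0.2038469   0.24253063]
[ 0.43689404 -0.22460678  0.05170671] [ 0.41028459 -0.24122261 -0.0020116 ] [ 0.53255614 -0.21228598  0.15462202]
(193, 328) [ 0.35694228 -0.3478044   0.02684779]
(147, 365) [ 0.48026629 -0.44723785  0.05386178]
(430, 410) [ 0.80049819 -0.03455573  0.08897104]
(368, 402) [ 0.66496133 -0.09011134  0.00936341]
```

Emit:
play_rows:
  targets:
    - [[0, -0.07, 0], [0, -0.05, 0], 0]
    - [[-0.05, -0.136, 0], [0, -0.11, 0], 0]
    - [[-0.12, -0.136, 0.05], [0, -0.17, 0], 0]
    - [[-0.2, -0.136, 0.12], [0, -0.23, 0], 0]
    - [[-0.26, -0.136, 0.18], [0, -0.278, 0], 0]
    - [[-0.29, -0.136, 0.212], [0, -0.278, 0], 0]
    - [[-0.29, -0.136, 0.212], [0, -0.278, 0], 0]
    - [[-0.29, -0.136, 0.212], [0, -0.278, 0], 0]

```text
time_s: 1.15
position: [0.4575, -0.1448, 0.1261]
eef_rot: [0.299, 0.641, 0.64, -0.299]
wrist_force: [0.5, 1.2, 1.0]
width: 0.0855
gripper_force: 0.0
```

```bash
python3 - <<'E'
from h import *
f=grab('wrist'); s=arm.read_state(); print(s['position'],s['eef_rot'],s['joint_positions'].round(2),s['wrist_force'])
cv2.imwrite('pics/w1.png',cv2.resize(f['image'],(800,600),interpolation=2))
print(proj(f,[[.457,-.22,.14],[.457,-.22,.06],[.561,-.191,.232]])/.7)
E
```

```text
[ 0.45779862 -0.14468203  0.1263753 ] [ 0.29960141  0.64114049  0.64046985 -0.29828884] [ 0.07  0.46 -0.58  0.61 -0.87  1.67] [-0.54482019 -0.02063179  0.04408918]
[[396.07174264 437.16739312]
 [395.94245009 295.52265232]
 [651.22138196 660.89674253]]
```

View pics/w1.png

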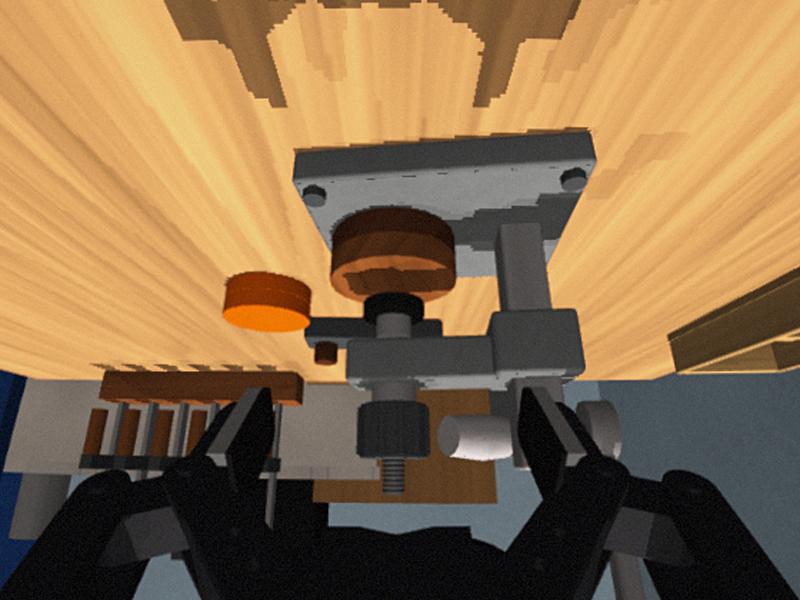

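The wrist view is upside down. The knob is at (393,430), the spindle tip at (393,490), the pad's dark ring at (394,308) and the blank at (393,255).

```bash
python3 - <<'E'
from h import *
f=load('wrist'); c=f['image'][140:350,220:335][::-1,::-1]
cv2.imwrite('pics/w1c.png',cv2.resize(c,None,fx=2.8,fy=2.8,interpolation=2)) if 0 else None
c=f['image'][140:240,215:335][::-1,::-1]
cv2.imwrite('pics/w1c.png',cv2.resize(c,None,fx=6,fy=6,interpolation=2))
E
```

```text
(no output)
```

View pics/w1c.png

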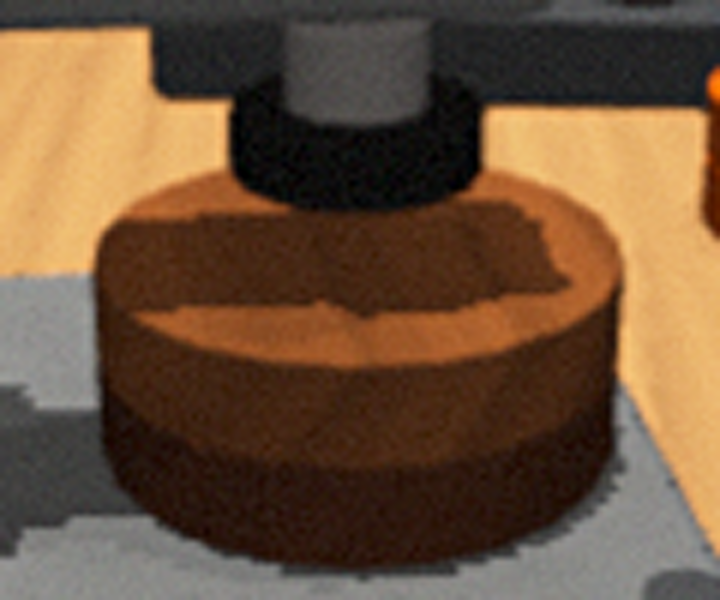

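```bash
python3 - <<'E'
from h import *
from scipy.optimize import least_squares
f=load('wrist');s,d=load('scene'),load('side')
C=lambda x,y:np.array([334.5-x/6,239.5-y/6])
t=np.linspace(0,2*np.pi,721)
def circ(x,y,z,r): return proj(f,np.stack([x+r*np.cos(t),y+r*np.sin(t),0*t+z],1))
# scene/side knob, tip
S=lambda x,y:(144.9+x/4.5,179.9+y/4.5); D=lambda x,y:(234.9+x/4.5,209.9+y/4.5)
W=(393*.7,490*.7)
print('tip scene-wrist',tri(s,S(175,85),f,W),'side-wrist',tri(d,D(112,203),f,W))
def res(p):
    xb,yb,dz,xs,ys,zp=p
    a=circ(xb,yb,.05+dz,.038);b=circ(xb,yb,.02+dz,.038);q=circ(xs,ys,zp+dz,.018)
    return np.array([a[:,0].max()-C(97,0)[0],a[:,0].min()-C(622,0)[0],a[:,1].min()-C(0,367)[1],b[:,1].min()-C(0,566)[1],
      q[:,0].max()-C(231,0)[0],q[:,0].min()-C(481,0)[0],q[:,1].min()-C(0,210)[1],(ys+.2205)/.0015*1.0,dz/.002*.5])
r=least_squares(res,[.456,-.22,0,.456,-.22,.06],x_scale=.01,diff_step=1e-4)
print(r.x.round(4),r.fun.round(2))
# knob from wrist: left/right edges, in 800 px
print(proj(f,[[r.x[3],r.x[4]+.0185,z+r.x[2]] for z in(.122,.150)])/.7)
E
```

```text
tip scene-wrist (array([ 0.45608989, -0.22013149,  0.16480904]), np.float64(0.0024845536296459443)) side-wrist (array([ 0.45576857, -0.22609918,  0.16619145]), np.float64(0.0007587754821201939))
[ 0.4548 -0.2275 -0.0009  0.4553 -0.2208  0.0658] [-0.02  0.02  0.27 -0.24  0.72 -0.72 -0.04 -0.2  -0.23]
[[392.7747168  395.66879371]
 [392.68353461 454.34335805]]
```

Emit:
play_rows:
  targets:
    - [[-0.06, 0, -0.09], [0, 0.05, 0], 0]
    - [[-0.115, 0, -0.175], [0, 0.11, 0], 0]
    - [[-0.2, -0.005, -0.13], [0, 0.17, 0], 0]
    - [[-0.25, -0.005, -0.09], [0, 0.23, 0], 0]
    - [[-0.308, -0.005, -0.05], [0, 0.278, 0], 0]
    - [[-0.308, -0.005, -0.05], [0, 0.278, 0], 0]
    - [[-0.308, -0.005, -0.05], [0, 0.278, 0], 0]

```text
time_s: 2.08
position: [0.4542, -0.2248, 0.26]
eef_rot: [0.0, 0.708, 0.707, -0.0]
wrist_force: [-0.4, 0.8, 0.2]
width: 0.0855
gripper_force: 0.0
```

```bash
python3 - <<'E'
from h import *
f=grab('wrist'); s=arm.read_state(); print(s['time_s'],s['position'],s['eef_rot'],s['joint_positions'].round(2),s['torque'])
c=f['image'][210:420,140:420]
cv2.imwrite('pics/w2.png',cv2.resize(c,(800,600),interpolation=2))
print(((proj(f,[[.4555,-.2245,.15],[.4555,-.2245,.165],[.561,-.191,.232]])-[140,210])*[800/280,600/210]).round(1))
E
```

```text
2.125 [ 0.45437616 -0.22368321  0.25981037] [ 2.60672777e-04  7.06787112e-01  7.07426193e-01 -3.03960005e-04] [-0.6   0.24 -0.15  1.18 -0.    0.97] [ 0.00123782  0.0549154  -0.03266404]
[[398.8 -12.3]
 [399.2   3.7]
 [906.5 -42.9]]
```

View pics/w2.png

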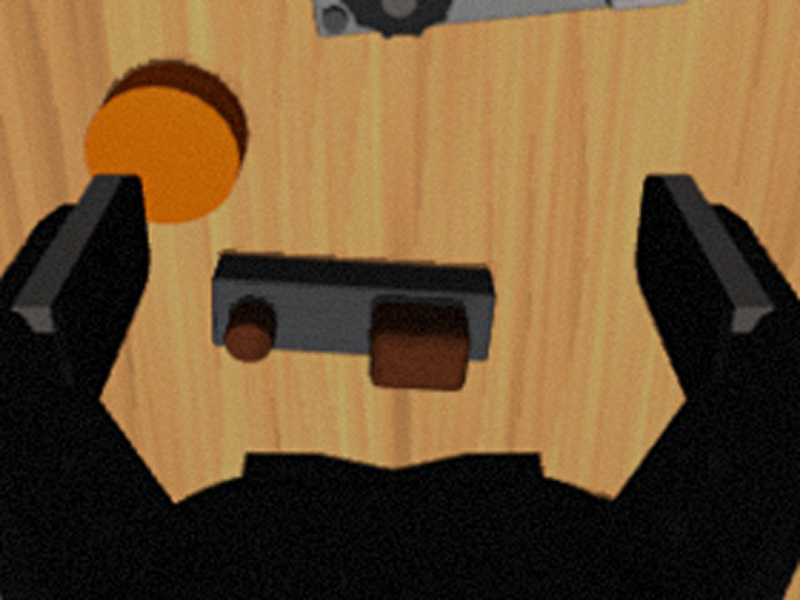

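The spindle tip is at crop (400,5), within 1 mm of where (0.4555, -0.2245) predicts it. I go down and grip the knob.

Emit:
play_rows:
  targets:
    - [[0, 0.001, 0], [0, 0, 0.055], 100]
    - [[0, 0.001, 0], [0, 0, 0.111], 100]
    - [[0, 0.001, 0], [0, 0, 0.111], 100]
    - [[0, 0.001, 0.08], [0, 0, 0.111], 100]
    - [[0, 0.001, 0.16], [0, 0, 0.111], 100]
    - [[0, 0.001, 0.23], [0, 0, 0.111], 100]
    - [[0, 0.001, 0.272], [0, 0, 0.111], 100]
    - [[0, 0.001, 0.272], [0, 0, 0.111], 100]
  force: 40

```text
time_s: 3.12
position: [0.4542, -0.2228, 0.1224]
eef_rot: [-0.001, 0.817, 0.576, -0.001]
wrist_force: [-0.6, -0.5, -0.4]
width: 0.0517
gripper_force: 0.0
```

Emit:
play_rows:
  targets:
    - [[0, 0, 0], [0, 0, 0], 255]
    - [[0, 0, 0], [0, 0, 0], 255]
    - [[0, 0, 0], [0, 0, 0], 255]
    - [[0, 0, 0], [0, 0, 0], 255]
  force: 40

```text
time_s: 3.62
position: [0.4552, -0.2242, 0.1245]
eef_rot: [0.0, 0.819, 0.574, 0.0]
wrist_force: [-2.5, 4.3, 6.8]
width: 0.0359
gripper_force: 40.4
```

```bash
python3 - <<'E'
from h import *
s=arm.read_state(); print(s)
E
```

```text
{'time_s': 3.625, 'joint_positions': array([-6.02293147e-01,  3.45841420e-01, -3.75316938e-01,  8.49144415e-01,
        8.47618455e-04,  1.31574075e+00]), 'joint_velocities': array([ 0.00042571, -0.00239547,  0.00011063,  0.00125247,  0.00044899,
        0.00061289]), 'effort': array([ -1.80905722, -50.69369674,  30.18582344,  -2.29815088,
        -0.8169413 ,   0.13176753]), 'position': array([ 0.45520725, -0.22415887,  0.12451537]), 'eef_rot': array([8.32444475e-05, 8.18627215e-01, 5.74325032e-01, 4.83304678e-04]), 'wrist_force': array([-2.49730391,  4.28910805,  6.7884969 ]), 'torque': array([1.0133837 , 0.56329531, 0.1662651 ]), 'gripper_force': 40.418495535850525, 'width': 0.03594653380261028}
```

Emit:
play_rows:
  targets:
    - [[0, 0, 0], [0, 0, -0.04], 255]
    - [[0, 0, 0], [0, 0, -0.08], 255]
    - [[0, 0, 0], [0, 0, -0.11], 255]

```text
time_s: 4.0
position: [0.4561, -0.2243, 0.1246]
eef_rot: [0.001, 0.707, 0.708, 0.001]
wrist_force: [1.7, 5.9, 3.6]
width: 0.0357
gripper_force: 40.1
```

```bash
python3 - <<'E'
from h import *
s=arm.read_state(); print(s['torque'],s['wrist_force'],s['joint_positions'][5],s['width'])
E
```

```text
[ 1.05804907 -0.2742228  -0.14360031] [1.72802393 5.89312329 3.62571671] 0.9669944892407655 0.0357379879044156
```

Emit:
play_rows:
  targets:
    - [[0, 0, 0], [0, 0, -0.04], 255]
    - [[0, 0, 0], [0, 0, -0.08], 255]
    - [[0, 0, 0], [0, 0, -0.11], 255]

```text
time_s: 4.38
position: [0.457, -0.2242, 0.1246]
eef_rot: [0.002, 0.574, 0.819, 0.002]
wrist_force: [5.6, 6.0, 0.8]
width: 0.0356
gripper_force: 40.0
```

```bash
python3 - <<'E'
from h import *
s=arm.read_state(); print(s['torque'],s['wrist_force'],s['joint_positions'][5],s['width'])
E
```

```text
[ 1.34115973 -1.14020502 -0.16900824] [5.58045935 5.97982315 0.80497306] 0.6214214041206831 0.03560578082475042
```

Emit:
play_rows:
  targets:
    - [[0, 0, 0], [0, 0, -0.04], 255]
    - [[0, 0, 0], [0, 0, -0.08], 255]
    - [[0, 0, 0], [0, 0, -0.11], 255]

```text
time_s: 4.75
position: [0.4577, -0.2238, 0.1246]
eef_rot: [0.002, 0.425, 0.905, 0.002]
wrist_force: [9.4, 8.9, -0.3]
width: 0.036
gripper_force: 40.0
```

```bash
python3 - <<'E'
from h import *
s=arm.read_state(); print(s['torque'],s['wrist_force'],s['joint_positions'][5],s['width'])
E
```

```text
[ 1.81702997 -1.93544599 -0.20351054] [ 9.44349427  8.89197363 -0.25172141] 0.275868772748632 0.036018792021818735
```

Emit:
play_rows:
  targets:
    - [[0, 0.002, 0], [0, 0, -0.04], 255]
    - [[0, 0.003, 0], [0, 0, -0.08], 255]
    - [[0, 0.004, 0], [0, 0, -0.11], 255]

```text
time_s: 5.12
position: [0.4585, -0.223, 0.1246]
eef_rot: [0.002, 0.263, 0.965, 0.001]
wrist_force: [3.9, 5.5, 1.8]
width: 0.0355
gripper_force: 40.2
```

```bash
python3 - <<'E'
from h import *
s=arm.read_state(); print(s['torque'],s['wrist_force'],s['joint_positions'][5],s['width'])
d0=load('side'); d=optics.grab_frame('side')
np.savez('side1.npz',**{k:np.array(v) for k,v in d.items()})
for im in (d0['image'],d['image']):
    g=im[255:300,252:272].astype(int).max(2); print(g[:, 9:12].mean(1).round().astype(int).tolist())
E
```

```text
[ 1.20953723 -0.85483024 -0.12742849] [3.93499889 5.50405251 1.84443454] -0.06585615948374023 0.03548290291505274
[164, 102, 110, 86, 98, 116, 114, 90, 54, 44, 43, 41, 42, 53, 77, 92, 84, 71, 70, 70, 72, 78, 81, 58, 32, 22, 18, 50, 82, 108, 178, 205, 206, 212, 213, 141, 83, 82, 80, 58, 46, 92, 180, 192, 191]
[30, 40, 40, 41, 40, 41, 47, 58, 64, 63, 63, 60, 61, 73, 90, 98, 88, 73, 73, 72, 79, 93, 93, 86, 63, 31, 17, 18, 56, 93, 103, 103, 104, 108, 118, 98, 85, 85, 74, 56, 47, 78, 165, 200, 201]
```

The pad went down, so anticlockwise is the lowering direction. I continue.

Emit:
play_rows:
  targets:
    - [[0, 0, 0], [0, 0, -0.05], 255]
    - [[0, 0, 0], [0, 0, -0.1], 255]
    - [[0, 0, 0], [0, 0, -0.15], 255]
    - [[0, 0, 0], [0, 0, -0.2], 255]
    - [[0, 0, 0], [0, 0, -0.25], 255]
    - [[0, 0, 0], [0, 0, -0.3], 255]

```text
time_s: 5.92
position: [0.4586, -0.2206, 0.1245]
eef_rot: [0.003, -0.205, 0.979, 0.002]
wrist_force: [6.4, 17.9, 6.4]
width: 0.0358
gripper_force: 40.5
```

```bash
python3 - <<'E'
from h import *
s=arm.read_state(); print(s['torque'],s['wrist_force'],s['joint_positions'],s['width'])
E
```

```text
[ 3.69096987 -1.25872719 -0.19173216] [ 6.4216858  17.93365343  6.37162526] [-0.59674072  0.3473958  -0.37286571  0.84943106  0.00710754 -1.00999933] 0.03576431719100982
```

Emit:
play_rows:
  targets:
    - [[-0.003, 0.003, 0], [0, 0, -0.03], 255]
    - [[-0.004, 0.004, 0], [0, 0, -0.08], 255]
    - [[-0.004, 0.004, 0], [0, 0, -0.13], 255]
    - [[-0.004, 0.004, 0], [0, 0, -0.18], 255]
    - [[-0.004, 0.004, 0], [0, 0, -0.23], 255]
    - [[-0.004, 0.004, 0], [0, 0, -0.28], 255]

```text
time_s: 6.68
position: [0.457, -0.2189, 0.1245]
eef_rot: [0.001, -0.602, 0.799, 0.001]
wrist_force: [-6.3, 11.4, 14.2]
width: 0.0357
gripper_force: 41.3
```

```bash
python3 - <<'E'
from h import *
s=arm.read_state(); print(s['torque'],s['wrist_force'],s['joint_positions'],s['width'])
E
```

```text
[ 2.29738294  1.41041744 -0.16467256] [-6.34104629 11.40643505 14.21387094] [-0.59253814  0.34642086 -0.37456382  0.85173682  0.00219515 -1.88409449] 0.03573005578573631
```

Emit:
play_rows:
  targets:
    - [[0, 0, 0], [0, 0, 0], 100]
    - [[0, 0, 0], [0, 0, 0], 100]
    - [[0, 0, -0.08], [0, 0, 0], 100]
    - [[0, 0, -0.18], [0, 0, 0], 100]
    - [[0, 0, -0.27], [0, 0, 0.055], 100]
    - [[0, 0, -0.27], [0, 0, 0.11], 0]
    - [[0, 0, -0.27], [0, 0, 0.165], 0]
    - [[0, 0, -0.27], [0, 0, 0.22], 0]
    - [[0, 0, -0.27], [0, 0, 0.275], 0]
    - [[0, 0, -0.27], [0, 0, 0.33], 0]
    - [[0, 0, -0.27], [0, 0, 0.385], 0]
    - [[0, 0, -0.27], [0, 0, 0.44], 0]
    - [[0, 0, -0.27], [0, 0, 0.495], 0]
    - [[0, 0, -0.27], [0, 0, 0.55], 0]
    - [[0, 0, -0.27], [0, 0, 0.605], 0]
    - [[0, 0, -0.27], [0, 0, 0.66], 0]
    - [[0, 0, -0.27], [0, 0, 0.715], 0]
    - [[0, 0, -0.27], [0, 0, 0.77], 0]
    - [[0, 0, -0.27], [0, 0, 0.825], 0]
    - [[0, 0, -0.27], [0, 0, 0.911], 0]

```text
time_s: 9.18
position: [0.4579, -0.2212, 0.2587]
eef_rot: [0.0, 0.682, 0.731, -0.0]
wrist_force: [0.5, -0.3, -0.2]
width: 0.0852
gripper_force: 0.0
```

Emit:
play_rows:
  targets:
    - [[0.06, 0, 0], [0, -0.055, 0.0], 0]
    - [[0.14, 0, 0.02], [0, -0.11, 0], 0]
    - [[0.18, 0, 0.1], [0, -0.17, 0], 0]
    - [[0.18, 0, 0.19], [0, -0.23, 0], 0]
    - [[0.15, 0, 0.26], [0, -0.278, 0], 0]
    - [[0.15, 0, 0.26], [0, -0.278, 0], 0]
    - [[0.15, 0, 0.26], [0, -0.278, 0], 0]

```text
time_s: 10.05
position: [0.4531, -0.1461, 0.1299]
eef_rot: [0.31, 0.617, 0.665, -0.286]
wrist_force: [0.7, -0.8, 0.5]
width: 0.0854
gripper_force: 0.0
```

```bash
python3 - <<'E'
from h import *
s=arm.read_state(); f=grab('wrist'); print(s['time_s'],s['position'],s['eef_rot'],s['joint_positions'].round(2))
p=proj(f,[[.4555,-.2245,.055]])[0]; print(p, proj(f,[[.4555,-.2245,.165]])[0])
u0=int(p[0])-60;v0=int(p[1])-60
c=f['image'][v0:v0+100,u0:u0+120][::-1,::-1]; print(u0,v0)
cv2.imwrite('pics/w3c.png',cv2.resize(c,None,fx=6,fy=6,interpolation=2))
E
```

```text
10.05 [ 0.45314178 -0.14605882  0.12989257] [ 0.31007004  0.61684648  0.66453082 -0.28592969] [ 0.06  0.4  -0.67  0.49 -0.87  1.55]
[273.55474235 199.08428633] [273.25015772 336.35499011]
213 139
```

View pics/w3c.png

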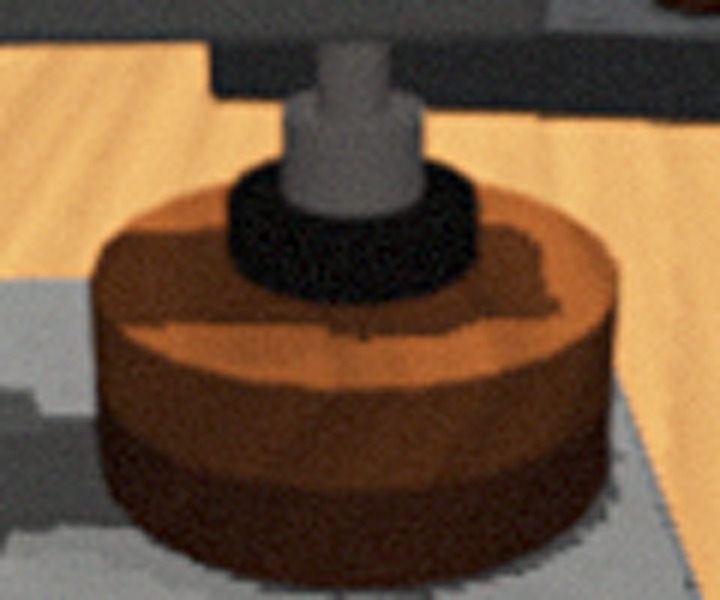

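```bash
cp wrist.npz wrist3.npz; python3 - <<'E'
from h import *
from scipy.optimize import least_squares
f3=load('wrist3')
# rebuild view 1 camera pose from recorded state
T=np.eye(4);T[:3,:3]=q2R([0.29960141,0.64114049,0.64046985,-0.29828884]).as_matrix();T[:3,3]=[0.45779862,-0.14468203,0.1263753]
f1=dict(f3);f1['extrinsics']=T@f3['tool_from_camera']
t=np.linspace(0,2*np.pi,721)
def circ(f,x,y,z,r): return proj(f,np.stack([x+r*np.cos(t),y+r*np.sin(t),0*t+z],1))
def view(f,cu,cv,ob,xb,yb,xs,ys,zp,dz,dx,dy):
    xb+=dx;xs+=dx;yb+=dy;ys+=dy
    a=circ(f,xb,yb,.05+dz,.038);b=circ(f,xb,yb,.02+dz,.038);q=circ(f,xs,ys,zp+dz,.018)
    U=lambda x:cu-x/6
    V=lambda y:cv-y/6
    L,Rr,F,B,pl,pr,pb=ob
    return [a[:,0].max()-U(L),a[:,0].min()-U(Rr),a[:,1].min()-V(F),b[:,1].min()-V(B),q[:,0].max()-U(pl),q[:,0].min()-U(pr),q[:,1].min()-V(pb)]
o1=(97,622,367,566,231,481,210);o3=(92,619,390,588,229,478,303)
def res(p,turn):
    xb,yb,xs,ys,zp1,zp3,z1,z3,dx,dy=p
    r=view(f1,334.5,239.5,o1,xb,yb,xs,ys,zp1,z1,0,0)+view(f3,332.5,238.5,o3,xb,yb,xs,ys,zp3,z3,dx,dy)
    return np.array(r+[(ys+.2245)/.003,z1/.004,z3/.004,dx/.003,dy/.003]+([(zp1-zp3-.01019)/.0002] if turn else []))
for turn in (0,1):
    r=least_squares(res,[.456,-.226,.456,-.2245,.063,.053,0,0,0,0],x_scale=.01,diff_step=1e-4,args=(turn,))
    print((r.x*1000).round(1),r.fun.round(1))
E
```

```text
[ 4.552e+02 -2.270e+02  4.555e+02 -2.253e+02  6.370e+01  5.320e+01
 -5.000e-01 -5.000e-01  2.000e-01  1.000e-01] [ 0.2  0.1  0.3 -0.3  0.2 -0.4 -0.  -0.2  0.   0.2 -0.2  0.2  0.  -0.
 -0.3 -0.1 -0.1  0.1  0. ]
[ 4.552e+02 -2.270e+02  4.555e+02 -2.252e+02  6.360e+01  5.340e+01
 -5.000e-01 -6.000e-01  2.000e-01  0.000e+00] [ 0.2  0.1  0.3 -0.2  0.2 -0.4 -0.1 -0.2  0.   0.2 -0.3  0.2  0.   0.1
 -0.2 -0.1 -0.2  0.1  0.   0. ]
```

```bash
cat >> h.py <<'E'
def plan(P,az=None,tilt=0):
    """normalised shift/turn from present pose to world P, tool down with tool x at azimuth az (deg), tilted about tool y"""
    s=arm.read_state(); R0=q2R(s['eef_rot']); a=np.radians(az)
    x=np.array([np.cos(a),np.sin(a),0]);z=np.array([0,0,-1.]);y=np.cross(z,x)
    R1=R.from_matrix(np.stack([x,y,z],1))*R.from_euler('y',tilt,degrees=True)
    return (R0.inv().apply(np.array(P)-s['position'])/.5).round(3),((R0.inv()*R1).as_rotvec()/np.pi).round(3)
E
python3 - <<'E'
from h import *
print(plan([.4562,-.11,.24],90),plan([.4562,-.2212,.24],90))
E
```

```text
(array([-0.121,  0.012, -0.196]), array([0.012, 0.277, 0.022])) (array([-0.264, -0.005, -0.026]), array([0.012, 0.277, 0.022]))
```

Emit:
play_rows:
  targets:
    - [[-0.06, 0, -0.1], [0, 0.05, 0], 0]
    - [[-0.12, 0.012, -0.196], [0.005, 0.11, 0.01], 0]
    - [[-0.18, 0, -0.12], [0.008, 0.17, 0.015], 0]
    - [[-0.264, -0.005, -0.03], [0.01, 0.23, 0.02], 60]
    - [[-0.264, -0.005, -0.026], [0.012, 0.277, 0.022], 100]
    - [[-0.264, -0.005, -0.026], [0.012, 0.277, 0.022], 100]
    - [[-0.264, -0.005, -0.026], [0.012, 0.277, 0.022], 100]

```text
time_s: 10.98
position: [0.4549, -0.2221, 0.2402]
eef_rot: [0.001, 0.708, 0.706, -0.002]
wrist_force: [-0.1, 0.1, -0.3]
width: 0.052
gripper_force: 0.0
```

```bash
python3 - <<'E'
from h import *
print(arm.read_state()['position'],plan([.4562,-.2212,.124],90))
E
```

```text
[ 0.4549468  -0.22205666  0.24021604] (array([0.003, 0.003, 0.232]), array([-0.   ,  0.002, -0.001]))
```

Emit:
play_rows:
  targets:
    - [[0.002, 0.002, 0.1], [0, 0, 0], 100]
    - [[0.002, 0.002, 0.2], [0, 0, 0], 100]
    - [[0.002, 0.002, 0.232], [0, 0, 0], 100]
    - [[0.002, 0.002, 0.232], [0, 0, 0], 255]
    - [[0.002, 0.002, 0.232], [0, 0, 0], 255]
    - [[0.002, 0.002, 0.232], [0, 0, 0], 255]
    - [[0.002, 0.002, 0.232], [0, 0, 0], 255]
  force: 40

```text
time_s: 11.85
position: [0.4558, -0.2177, 0.1221]
eef_rot: [-0.001, 0.706, 0.708, -0.002]
wrist_force: [5.1, 4.8, -18.1]
width: 0.0355
gripper_force: 42.7
```

Emit:
play_rows:
  targets:
    - [[0, 0, 0], [0, 0, -0.04], 255]
    - [[0, 0, 0], [0, 0, -0.09], 255]
    - [[0, 0, 0], [0, 0, -0.14], 255]
    - [[0, 0, 0], [0, 0, -0.19], 255]
    - [[0, 0, 0], [0, 0, -0.24], 255]
    - [[0, 0, 0], [0, 0, -0.286], 255]
    - [[0, 0, 0], [0, 0, -0.286], 255]

```text
time_s: 12.72
position: [0.4531, -0.2191, 0.1221]
eef_rot: [-0.004, 0.328, 0.945, -0.004]
wrist_force: [-7.8, -4.6, -11.6]
width: 0.0356
gripper_force: 43.7
```

```bash
python3 - <<'E'
from h import *
s=arm.read_state(); print(s['torque'],s['joint_positions'])
E
```

```text
[-0.98204927  1.6296247   0.06194543] [-0.5900447   0.34679857 -0.38125044  0.84834189 -0.00875202  0.07886386]
```

Emit:
play_rows:
  targets:
    - [[0, 0, 0], [0, 0, 0], 100]
    - [[0, 0, 0], [0, 0, 0], 100]
    - [[0, 0, -0.08], [0, 0, 0], 100]
    - [[0, 0, -0.18], [0, 0, 0.05], 100]
    - [[0, 0, -0.26], [0, 0, 0.1], 0]
    - [[0, 0, -0.26], [0, 0, 0.15], 0]
    - [[0, 0, -0.26], [0, 0, 0.2], 0]
    - [[0, 0, -0.26], [0, 0, 0.25], 0]
    - [[0, 0, -0.26], [0, 0, 0.286], 0]
    - [[0, 0, -0.26], [0, 0, 0.286], 0]

```text
time_s: 13.98
position: [0.4566, -0.2197, 0.2528]
eef_rot: [0.0, 0.707, 0.708, -0.002]
wrist_force: [0.5, 0.4, -0.5]
width: 0.0855
gripper_force: 0.0
```

Emit:
play_rows:
  targets:
    - [[0.06, 0, 0], [0, -0.055, 0], 0]
    - [[0.14, 0, 0.02], [0, -0.11, 0], 0]
    - [[0.18, 0, 0.1], [0, -0.17, 0], 0]
    - [[0.18, 0, 0.19], [0, -0.23, 0], 0]
    - [[0.15, 0, 0.255], [0, -0.278, 0], 0]
    - [[0.15, 0, 0.255], [0, -0.278, 0], 0]
    - [[0.15, 0, 0.255], [0, -0.278, 0], 0]

```text
time_s: 14.85
position: [0.4568, -0.145, 0.1257]
eef_rot: [0.298, 0.64, 0.642, -0.3]
wrist_force: [0.3, 0.0, -0.1]
width: 0.0854
gripper_force: 0.0
```

```bash
python3 - <<'E'
from h import *
s=arm.read_state(); f=grab('wrist'); print(s['time_s'],s['position'],s['eef_rot'],s['joint_positions'].round(2))
p=proj(f,[[.4555,-.2245,.055]])[0]
u0=int(p[0])-60;v0=int(p[1])-60
c=f['image'][v0:v0+100,u0:u0+120][::-1,::-1]; print(u0,v0)
cv2.imwrite('pics/w4c.png',cv2.resize(c,None,fx=6,fy=6,interpolation=2))
E
cp wrist.npz wrist4.npz
```

```text
14.85 [ 0.4567518  -0.14501638  0.12573386] [ 0.29809388  0.64001145  0.64150013 -0.30000492] [ 0.07  0.46 -0.58  0.61 -0.87  1.67]
216 143
```

View pics/w4c.png

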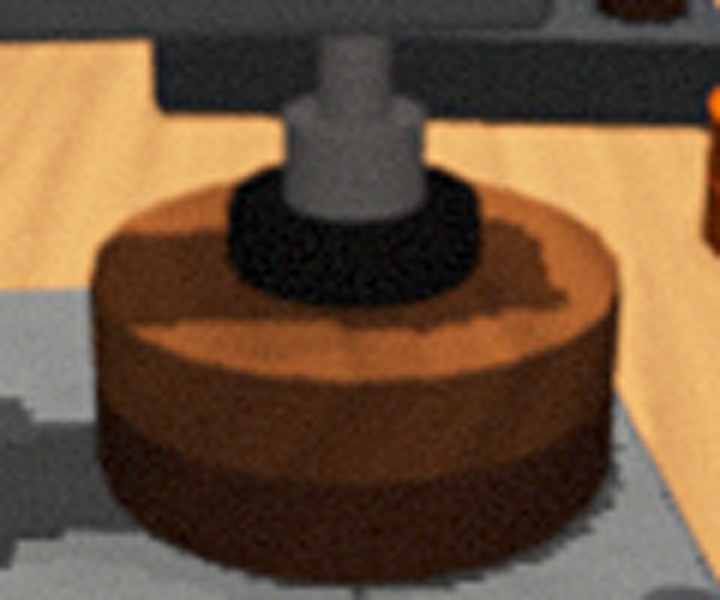

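```bash
python3 - <<'E'
from h import *
w1=cv2.resize(cv2.imread('pics/w1.png'),(560,420),interpolation=cv2.INTER_AREA)
out=[]
for im,E in ((w1,None),(load('wrist3')['image'],load('wrist3')),(load('wrist4')['image'],load('wrist4'))):
    u=275 if E is None else int(round(proj(E,[[.4555,-.2245,.155]])[0,0]))
    print(u)
    c=im[240:355,u-22:u+22][::-1,::-1]; out.append(cv2.resize(c,None,fx=5,fy=5,interpolation=2))
cv2.imwrite('pics/tips.png',np.hstack(out)); print(np.hstack(out).shape)
E
```

```text
275
273
276
(575, 660, 3)
```

View pics/tips.png

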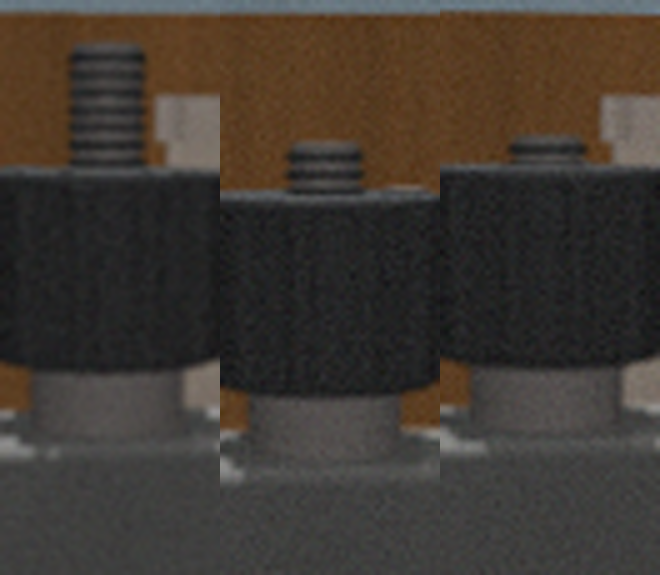

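```bash
python3 - <<'E'
from h import *
from scipy.optimize import least_squares, brentq
f3=load('wrist3');f4=load('wrist4')
T=np.eye(4);T[:3,:3]=q2R([0.29960141,0.64114049,0.64046985,-0.29828884]).as_matrix();T[:3,3]=[0.45779862,-0.14468203,0.1263753]
f1=dict(f3);f1['extrinsics']=T@f3['tool_from_camera']
t=np.linspace(0,2*np.pi,721)
def circ(f,x,y,z,r): return proj(f,np.stack([x+r*np.cos(t),y+r*np.sin(t),0*t+z],1))
obs=[(f1,239.5,367,566,210),(f3,238.5,390,588,303),(f4,242.5,382,582,305)]
for ys in (-.2252,-.2275):
  for f,cv,F,B,pb in obs:
    r=least_squares(lambda p:[circ(f,.4552,p[0],.05+p[1],.038)[:,1].min()-(cv-F/6),circ(f,.4552,p[0],.02+p[1],.038)[:,1].min()-(cv-B/6)],[-.227,0],diff_step=1e-4,x_scale=.01)
    # fixed yb, dz only
    r2=least_squares(lambda p:[circ(f,.4552,-.227,.05+p[0],.038)[:,1].min()-(cv-F/6),circ(f,.4552,-.227,.02+p[0],.038)[:,1].min()-(cv-B/6)],[0],diff_step=1e-4,x_scale=.01)
    g=[brentq(lambda z:circ(f,.4555,ys,z+dz,.018)[:,1].min()-(cv-pb/6),.03,.08) for dz in (r.x[1],r2.x[0])]
    print(ys,(r.x*1e3).round(2),(np.array(g)*1e3-50).round(2))
# spindle tip travel: front-bottom of knob vs tip top
E
```

```text
-0.2252 [-230.49   -2.55] [15.8  13.78]
-0.2252 [-229.66   -2.21] [4.91 3.32]
-0.2252 [-230.18   -2.35] [3.95 2.12]
-0.2275 [-230.49   -2.55] [14.86 12.84]
-0.2275 [-229.66   -2.21] [3.82 2.23]
-0.2275 [-230.18   -2.35] [2.89 1.07]
```

```bash
python3 - <<'E'
from h import *
print(plan([.456,-.11,.24],90),plan([.456,-.220,.24],90))
E
```

```text
(array([-0.129, -0.003, -0.2  ]), array([-0.   ,  0.278,  0.   ])) (array([-0.27 , -0.003, -0.031]), array([-0.   ,  0.278,  0.   ]))
```

Emit:
play_rows:
  targets:
    - [[-0.06, 0, -0.1], [0, 0.05, 0], 0]
    - [[-0.129, -0.003, -0.2], [0, 0.11, 0], 0]
    - [[-0.19, -0.003, -0.12], [0, 0.17, 0], 0]
    - [[-0.27, -0.003, -0.031], [0, 0.23, 0], 60]
    - [[-0.27, -0.003, -0.031], [0, 0.278, 0], 100]
    - [[-0.27, -0.003, -0.031], [0, 0.278, 0], 100]
    - [[-0.27, -0.003, -0.031], [0, 0.278, 0], 100]

```text
time_s: 15.78
position: [0.4544, -0.2209, 0.2401]
eef_rot: [0.001, 0.708, 0.706, -0.002]
wrist_force: [0.2, 0.9, -0.1]
width: 0.0517
gripper_force: 0.0
```

```bash
python3 - <<'E'
from h import *
print(arm.read_state()['position'],plan([.456,-.220,.124],90))
E
```

```text
[ 0.45443962 -0.22085072  0.24010893] (array([0.003, 0.003, 0.232]), array([-0.   ,  0.002, -0.001]))
```

Emit:
play_rows:
  targets:
    - [[0, 0.001, 0.1], [0, 0, 0], 100]
    - [[0, 0.001, 0.2], [0, 0, 0], 100]
    - [[0, 0.001, 0.232], [0, 0, 0], 100]
    - [[0, 0.001, 0.232], [0, 0, 0], 255]
    - [[0, 0.001, 0.232], [0, 0, 0], 255]
    - [[0, 0.001, 0.232], [0, 0, 0], 255]
    - [[0, 0.001, 0.232], [0, 0, 0], 255]
  force: 40

```text
time_s: 16.65
position: [0.4557, -0.2175, 0.122]
eef_rot: [-0.001, 0.706, 0.708, -0.001]
wrist_force: [9.9, 4.1, -21.4]
width: 0.0356
gripper_force: 43.1
```

Emit:
play_rows:
  targets:
    - [[0, 0, 0], [0, 0, 0.04], 255]
    - [[0, 0, 0], [0, 0, 0.08], 255]
    - [[0, 0, 0], [0, 0, 0.12], 255]
    - [[0, 0, 0], [0, 0, 0.16], 255]
    - [[0, 0, 0], [0, 0, 0.169], 255]
    - [[0, 0, 0], [0, 0, 0.169], 255]

```text
time_s: 17.4
position: [0.4576, -0.2179, 0.1221]
eef_rot: [0.001, 0.867, 0.498, 0.0]
wrist_force: [18.4, 2.1, -28.7]
width: 0.0357
gripper_force: 42.9
```

Emit:
play_rows:
  targets:
    - [[0, 0, 0], [0, 0, 0], 100]
    - [[0, 0, 0], [0, 0, 0], 100]
    - [[0, 0, -0.08], [0, 0, 0], 100]
    - [[0, 0, -0.18], [0, 0, -0.05], 100]
    - [[0, 0, -0.26], [0, 0, -0.1], 0]
    - [[0, 0, -0.26], [0, 0, -0.15], 0]
    - [[0, 0, -0.26], [0, 0, -0.169], 0]
    - [[0, 0, -0.26], [0, 0, -0.169], 0]

```text
time_s: 18.4
position: [0.4552, -0.2195, 0.2528]
eef_rot: [0.0, 0.707, 0.707, -0.003]
wrist_force: [0.4, -0.1, -0.6]
width: 0.0854
gripper_force: 0.0
```

```bash
python3 - <<'E'
from h import *
s=arm.read_state(); T=np.eye(4)
R1=q2R([0.29809388,0.64001145,0.64150013,-0.30000492]);R0=q2R(s['eef_rot'])
print(s['position'],R0.inv().apply(np.array([.4567518,-.14501638,.12573386])-s['position'])/.5,(R0.inv()*R1).as_rotvec()/np.pi)
E
```

```text
[ 0.45515025 -0.21945014  0.25278951] [0.14986054 0.00417887 0.25351274] [-2.10064278e-04 -2.76744292e-01 -1.26302547e-04]
```

Emit:
play_rows:
  targets:
    - [[0.06, 0.003, 0], [0, -0.055, 0], 0]
    - [[0.14, 0.003, 0.02], [0, -0.11, 0], 0]
    - [[0.18, 0.003, 0.1], [0, -0.17, 0], 0]
    - [[0.18, 0.003, 0.19], [0, -0.23, 0], 0]
    - [[0.15, 0.003, 0.254], [0, -0.277, 0], 0]
    - [[0.15, 0.003, 0.254], [0, -0.277, 0], 0]
    - [[0.15, 0.003, 0.254], [0, -0.277, 0], 0]

```text
time_s: 19.27
position: [0.4571, -0.1449, 0.1261]
eef_rot: [0.297, 0.641, 0.641, -0.299]
wrist_force: [0.8, -0.8, 1.0]
width: 0.0853
gripper_force: 0.0
```

```bash
python3 - <<'E'
from h import *
s=arm.read_state(); f=grab('wrist'); print(s['time_s'],s['position'],s['eef_rot'])
f4=load('wrist4')
p4=proj(f4,[[.4555,-.2245,.055]])[0]; p5=proj(f,[[.4555,-.2245,.055]])[0]; print(p5-p4)
g4=cv2.GaussianBlur(cv2.cvtColor(f4['image'],6).astype(np.float32),(3,3),0); g5=cv2.GaussianBlur(cv2.cvtColor(f['image'],6).astype(np.float32),(3,3),0)
def sh(y0,y1,x0,x1): # subpixel shift of patch from view4 to view5
    w=np.outer(np.hanning(y1-y0),np.hanning(x1-x0)).astype(np.float32)
    warp=np.eye(2,3,dtype=np.float32)
    cc,warp=cv2.findTransformECC(g4[y0:y1,x0:x1],g5,np.array([[1,0,x0],[0,1,y0]],np.float32),cv2.MOTION_TRANSLATION,(3,200,1e-5))
    return round(cc,3),round(warp[0,2]-x0,2),round(warp[1,2]-y0,2)
C=lambda x,y:(335.5-x/6,242.5-y/6)
print('pad bottom edge',sh(187,200,262,290),'pad+collar',sh(187,226,258,297))
print('blank front',sh(150,185,250,305),'blank top front',sh(174,186,250,305))
print('arm',sh(238,262,255,300),'knob bottom',sh(275,290,262,290))
print('tip', sh(318,332,266,286),'knob rim',sh(310,326,250,262))
c=lambda im:cv2.resize(im[143:243,216:336][::-1,::-1],None,fx=3.3,fy=4,interpolation=2)
t=lambda im:cv2.resize(im[270:340,244:310][::-1,::-1],None,fx=6,fy=2.8,interpolation=2)
a=np.hstack([c(f4['image']),c(f['image'])]); b=np.hstack([t(f4['image']),t(f['image'])]); print(a.shape,b.shape)
cv2.imwrite('pics/cmp.png',np.vstack([a,b]))
E
cp wrist.npz wrist5.npz
```

```text
19.275 [ 0.45710012 -0.14488428  0.12614619] [ 0.29733487  0.64101313  0.64137517 -0.29888465]
[-0.3865968  -0.04376975]
pad bottom edge (0.994, np.float32(0.0), np.float32(0.02)) pad+collar (0.998, np.float32(-0.42), np.float32(0.18))
blank front (0.997, np.float32(-0.59), np.float32(0.01)) blank top front (0.999, np.float32(-0.27), np.float32(-0.12))
arm (0.908, np.float32(1.28), np.float32(-0.14)) knob bottom (0.998, np.float32(0.1), np.float32(-0.3))
tip (0.85, np.float32(0.03), np.float32(-0.51)) knob rim (0.997, np.float32(0.3), np.float32(-0.12))
(400, 792, 3) (196, 792, 3)
```

View pics/cmp.png

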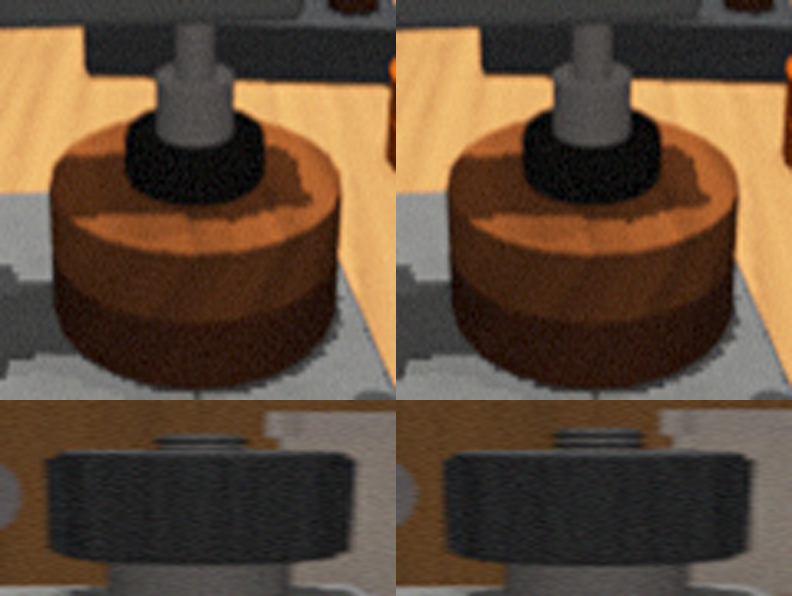

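Comparing the two states, the spindle tip rose about 1.5 mm while the pad stayed on the blank. The pad is therefore just touching and the preload is released. Next is the lever.

```bash
python3 - <<'E'
from h import *
print(plan([.457,-.11,.25],96),plan([.559,-.19,.33],96))
E
```

```text
(array([-0.143, -0.001, -0.212]), array([-0.015,  0.277, -0.032])) (array([-0.368,  0.203, -0.193]), array([-0.015,  0.277, -0.032]))
```

Emit:
play_rows:
  targets:
    - [[-0.07, 0, -0.1], [0, 0.05, 0], 0]
    - [[-0.143, -0.001, -0.212], [-0.005, 0.11, -0.01], 0]
    - [[-0.22, 0.0, -0.28], [-0.01, 0.17, -0.02], 0]
    - [[-0.28, 0.08, -0.26], [-0.012, 0.23, -0.025], 0]
    - [[-0.34, 0.16, -0.22], [-0.015, 0.277, -0.032], 0]
    - [[-0.368, 0.203, -0.193], [-0.015, 0.277, -0.032], 0]
    - [[-0.368, 0.203, -0.193], [-0.015, 0.277, -0.032], 0]
    - [[-0.368, 0.203, -0.193], [-0.015, 0.277, -0.032], 0]

```text
time_s: 20.32
position: [0.5578, -0.1891, 0.3296]
eef_rot: [0.0, 0.668, 0.744, -0.001]
wrist_force: [0.1, 0.7, -0.1]
width: 0.0855
gripper_force: 0.0
```

```bash
python3 - <<'E'
from h import *
s=arm.read_state(); f=grab('wrist'); print(s['time_s'],s['position'],s['eef_rot'],s['joint_positions'].round(2))
hsv=cv2.cvtColor(f['image'],cv2.COLOR_BGR2HSV)
p=proj(f,[[.559,-.19,.232]])[0]; print('pred',p, 'hsv',hsv[int(p[1])-12:int(p[1])+13:6,int(p[0])-12:int(p[0])+13:6].reshape(-1,3)[::2].tolist())
m=((hsv[...,0]<13)&(hsv[...,1]>130)&(hsv[...,2]>50)).astype(np.uint8)
n,l,st,c=cv2.connectedComponentsWithStats(m)
for i in range(1,n):
    if st[i,4]>150:
        r=cv2.minAreaRect(np.argwhere(l==i)[:,::-1].astype(np.float32)); print(c[i].round(1),st[i],[np.round(x,1) for x in r],atz(f,*c[i],.236).round(4),dep(f,*c[i]).round(4))
E
```

```text
20.325 [ 0.55777439 -0.18908205  0.3296134 ] [ 4.61707444e-04  6.68251640e-01  7.43933770e-01 -1.44136888e-03] [-0.45  0.39  0.25  1.43 -0.    1.01]
pred [279.83861246 211.78387281] hsv [[80, 31, 25], [173, 28, 36], [18, 144, 179], [14, 231, 42], [12, 198, 40], [10, 180, 65], [10, 187, 60], [13, 218, 48], [10, 190, 79], [11, 210, 73], [10, 168, 70], [11, 182, 63], [10, 178, 66]]
[473.4 172.1] [456 157  38  30 202] [array([473.5, 172.5]), array([45. ,  5.4]), np.float64(36.9)] [ 0.7104 -0.1379  0.236 ] [ 0.8602 -0.1671  0.017 ]
[202.6 168.8] [178 158  52  23 597] [array([203.3, 168.7]), array([21.6, 51. ]), np.float64(88.8)] [ 0.4941 -0.1594  0.236 ] [ 0.4524 -0.2005  0.0525]
[277. 217.] [262 206  32  22 439] [array([277.5, 216.5]), array([21., 31.]), np.float64(90.0)] [ 0.557  -0.1935  0.236 ] [ 0.5567 -0.1903  0.2448]
[148.6 232.2] [122 222  42  34 354] [array([146.7, 233.6]), array([46. , 20.3]), np.float64(34.4)] [ 0.4493 -0.2192  0.236 ] [ 0.363  -0.3179  0.0285]
[452.7 259.6] [426 256  52   8 186] [array([451.5, 259.5]), array([ 4.5, 51.3]), np.float64(86.2)] [ 0.7169 -0.2167  0.236 ] [ 0.8719 -0.3182  0.0181]
[207.1 318. ] [193 309  29  19 431] [array([207.1, 318.1]), array([28.1, 15.7]), np.float64(7.6)] [ 0.502  -0.3025  0.236 ] [ 0.4668 -0.4525  0.0546]
[107.1 414.8] [ 94 410  25  10 163] [array([106. , 414.5]), array([ 9., 24.]), np.float64(90.0)] [ 0.3904 -0.4536  0.236 ] [ 0.2687 -0.7221  0.0525]
```

Emit:
play_rows:
  targets:
    - [[-0.004, 0, 0.05], [0, 0, 0], 80]
    - [[-0.004, 0, 0.13], [0, 0, 0], 80]
    - [[-0.004, 0, 0.2], [0, 0, 0], 80]
    - [[-0.004, 0, 0.233], [0, 0, 0], 80]
    - [[-0.004, 0, 0.233], [0, 0, 0], 80]
    - [[-0.004, 0, 0.233], [0, 0, 0], 255]
    - [[-0.004, 0, 0.233], [0, 0, 0], 255]
    - [[-0.004, 0, 0.233], [0, 0, 0], 255]
    - [[-0.004, 0, 0.233], [0, 0, 0], 255]
  force: 25

```text
time_s: 21.5
position: [0.5584, -0.1915, 0.2122]
eef_rot: [-0.0, 0.668, 0.744, -0.002]
wrist_force: [-3.0, 1.9, 5.7]
width: 0.0259
gripper_force: 26.4
```

```bash
python3 - <<'E'
from h import *
s=arm.read_state(); print(s['position'],s['eef_rot'])
# arc plan: pivot in clamp frame; phi from vertical toward +y
ph0=np.arcsin(np.clip((.232-.14)/.095,-1,1)); ph0=np.pi/2-ph0
print('phi0',ph0)
for i,a in enumerate(np.linspace(0,1.9,20)[1:]):
    p=ph0-a; dy=.095*(np.sin(p)-np.sin(ph0)); dz=.095*(np.cos(p)-np.cos(ph0))
    print(round(a,2),'tx',round(dy/.5,3),'tz',round(-dz/.5,3))
E
```

```text
[ 0.55843213 -0.19146912  0.21224837] [-1.83920447e-04  6.67925165e-01  7.44225861e-01 -1.95135947e-03]
phi0 0.2519784369490019
0.1 tx -0.019 tz -0.004
0.2 tx -0.037 tz -0.006
0.3 tx -0.056 tz -0.006
0.4 tx -0.075 tz -0.004
0.5 tx -0.094 tz -0.0
0.6 tx -0.112 tz 0.005
0.7 tx -0.13 tz 0.013
0.8 tx -0.146 tz 0.022
0.9 tx -0.162 tz 0.033
1.0 tx -0.177 tz 0.045
1.1 tx -0.19 tz 0.058
1.2 tx -0.202 tz 0.073
1.3 tx -0.212 tz 0.089
1.4 tx -0.221 tz 0.106
1.5 tx -0.228 tz 0.124
1.6 tx -0.233 tz 0.142
1.7 tx -0.236 tz 0.161
1.8 tx -0.237 tz 0.18
1.9 tx -0.237 tz 0.199
```

Emit:
play_rows:
  targets:
    - [[-0.019, 0, -0.004], [0, 0, 0], 255]
    - [[-0.037, 0, -0.006], [0, 0, 0], 255]
    - [[-0.056, 0, -0.006], [0, 0, 0], 255]
    - [[-0.075, 0, -0.004], [0, 0, 0], 255]
    - [[-0.094, 0, 0], [0, 0, 0], 255]
    - [[-0.112, 0, 0.005], [0, 0, 0], 255]
    - [[-0.13, 0, 0.013], [0, 0, 0], 255]
    - [[-0.146, 0, 0.022], [0, 0, 0], 255]
    - [[-0.162, 0, 0.033], [0, 0, 0], 255]

```text
time_s: 22.62
position: [0.5671, -0.2718, 0.1945]
eef_rot: [-0.001, 0.668, 0.744, -0.002]
wrist_force: [0.8, 5.4, 0.4]
width: 0.0258
gripper_force: 25.0
```

Emit:
play_rows:
  targets:
    - [[-0.015, 0, 0.012], [0, 0, 0], 255]
    - [[-0.028, 0, 0.025], [0, 0, 0], 255]
    - [[-0.04, 0, 0.04], [0, 0, 0], 255]
    - [[-0.05, 0, 0.056], [0, 0, 0], 255]
    - [[-0.059, 0, 0.073], [0, 0, 0], 255]
    - [[-0.066, 0, 0.091], [0, 0, 0], 255]
    - [[-0.069, 0, 0.105], [0, 0, 0], 255]

```text
time_s: 23.5
position: [0.571, -0.3077, 0.1418]
eef_rot: [0.0, 0.668, 0.744, -0.003]
wrist_force: [4.3, -1.3, 5.8]
width: 0.0252
gripper_force: 27.6
```

Emit:
play_rows:
  targets:
    - [[-0.002, 0, 0.01], [0, 0, 0], 255]
    - [[-0.003, 0, 0.02], [0, 0, 0], 255]
    - [[-0.003, 0, 0.02], [0, 0, 0], 255]

```text
time_s: 23.88
position: [0.5712, -0.3095, 0.1318]
eef_rot: [0.001, 0.668, 0.744, -0.003]
wrist_force: [4.0, -3.6, 1.6]
width: 0.0255
gripper_force: 28.1
```

Emit:
play_rows:
  targets:
    - [[0, 0, 0.006], [0, 0, 0], 255]
    - [[0, 0, 0.012], [0, 0, 0], 255]
    - [[0, 0, 0.012], [0, 0, 0], 255]

```text
time_s: 24.25
position: [0.5713, -0.31, 0.1261]
eef_rot: [0.001, 0.668, 0.744, -0.003]
wrist_force: [4.8, -5.7, 1.0]
width: 0.0255
gripper_force: 28.7
```

Emit:
play_rows:
  targets:
    - [[0, 0, 0.006], [0, 0, 0], 255]
    - [[0, 0, 0.012], [0, 0, 0], 255]
    - [[0, 0, 0.012], [0, 0, 0], 255]

```text
time_s: 24.62
position: [0.5714, -0.3101, 0.1221]
eef_rot: [0.002, 0.668, 0.744, -0.003]
wrist_force: [-1.2, -2.4, 18.7]
width: 0.0258
gripper_force: 30.7
```

```bash
python3 - <<'E'
from h import *
s=arm.read_state(); print(s['wrist_force'],s['torque'],s['position'])
d=optics.grab_frame('side'); 
for P in ([.571,-.310,.145],[.571,-.31,.15],[.571,-.31,.135]): print(P,proj(d,[P])[0])
hsv=cv2.cvtColor(d['image'],cv2.COLOR_BGR2HSV); m=((hsv[...,0]<13)&(hsv[...,1]>130)&(hsv[...,2]>60)).astype(np.uint8)
n,l,st,c=cv2.connectedComponentsWithStats(m)
for i in range(1,n):
    if st[i,4]>15 and 230<c[i][0]<340 and 230<c[i][1]<340: print(c[i].round(1),st[i],dep(d,*c[i]).round(3))
E
```

```text
[-1.15580938 -2.37149082 18.69227257] [-0.23623975  0.30368109  0.04870573] [ 0.57144032 -0.31012674  0.12211639]
[0.571, -0.31, 0.145] [303.84534326 273.89301935]
[0.571, -0.31, 0.15] [303.88591479 272.68232035]
[0.571, -0.31, 0.135] [303.76458669 276.29695082]
[304.7 271. ] [301 268   8   7  40] [ 0.573 -0.31   0.156]
[261.  285.6] [250 276  23  18 237] [ 0.453 -0.24   0.049]
[231.7 332.9] [219 324  25  14 129] [ 0.317 -1.237  1.122]
[278.8 340. ] [271 334  18  14 188] [ 0.465 -0.458  0.054]
```

Emit:
play_rows:
  targets:
    - [[0, 0, 0], [0, 0, 0], 80]
    - [[0, 0, 0], [0, 0, 0], 80]
    - [[0, 0, 0], [0, 0, 0], 80]
    - [[0, 0, -0.08], [0, 0, 0], 80]
    - [[0, 0, -0.18], [0, 0, 0], 80]
    - [[0, 0, -0.28], [0, 0, 0], 80]
    - [[0, 0, -0.36], [0, 0, 0], 80]
    - [[0, 0, -0.36], [0, 0, 0], 80]
    - [[0, 0, -0.36], [0, 0, 0], 80]

```text
time_s: 25.8
position: [0.5709, -0.3074, 0.2988]
eef_rot: [-0.002, 0.668, 0.744, -0.002]
wrist_force: [0.1, 0.0, 0.0]
width: 0.0588
gripper_force: 0.0
```

```bash
python3 - <<'E'
from h import *
s=arm.read_state(); f=grab('wrist'); print(s['time_s'],s['position'],s['wrist_force'])
d=optics.grab_frame('side'); sc=optics.grab_frame('scene')
def seg(f,lo,hi,v=45):
    hsv=cv2.cvtColor(f['image'],cv2.COLOR_BGR2HSV); m=((hsv[...,0]<13)&(hsv[...,1]>130)&(hsv[...,2]>v)).astype(np.uint8)
    n,l,st,c=cv2.connectedComponentsWithStats(m); out=[]
    for i in range(1,n):
        if st[i,4]>15 and lo[0]<c[i][0]<hi[0] and lo[1]<c[i][1]<hi[1]: print(c[i].round(1),st[i].tolist(),dep(f,*c[i]).round(4))
print('side');seg(d,(230,230),(340,340),60)
for n,g in (('wrist',f),('scene',sc)):
    p=proj(g,[[.571,-.31,.143]])[0]; print(n,p); seg(g,p-45,p+45)
print('side pred',proj(d,[[.571,-.31,.143]])[0])
d0=load('side'); df=cv2.absdiff(d0['image'],d['image']).max(2)
# blank bottom region shift check in side: ECC
g=lambda f:cv2.cvtColor(f['image'],6)[278:300,246:278].astype(np.float32)
print(cv2.phaseCorrelate(g(d0),g(d),cv2.createHanningWindow((32,22),cv2.CV_32F)))
E
```

```text
25.8 [ 0.57089591 -0.30744915  0.29876517] [0.13882293 0.01075663 0.04110141]
side
[303.2 271.1] [299, 268, 9, 7, 47] [ 0.5684 -0.3119  0.1589]
[261.  285.6] [250, 276, 23, 18, 233] [ 0.4533 -0.2401  0.049 ]
[231.6 332.9] [219, 324, 25, 14, 128] [ 0.3405 -0.3837  0.0236]
[278.8 339.9] [271, 334, 18, 14, 187] [ 0.4659 -0.4542  0.0487]
wrist [278.82760681 194.67391393]
[277.9 192.5] [266, 182, 25, 21, 369] [ 0.5693 -0.3024  0.1627]
scene [159.39423332 236.81510297]
[135.5 236.2] [123, 229, 25, 13, 193] [ 0.3804 -0.3514  0.021 ]
[162.  234.1] [158, 230, 9, 10, 49] [ 0.5849 -0.3048  0.1597]
[179.9 241.5] [174, 235, 14, 14, 114] [ 0.4838 -0.2463  0.0489]
side pred [303.82915076 274.37566368]
((-0.11248731419480507, 0.3567982934232905), 0.8429641214509805)
```

```bash
python3 -c "
from rig import arm
print(arm.sign_off())"
```

```text
the job is handed in; nothing more can be done
None
```

The blank's clamp is set and locked, and the job is handed in: I turned the nut anticlockwise until the pad just met the blank, then swung the lever over to its stop; images showed no shift of the blank, and I did not re-check the other clamp or the bystanders at the end.

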